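# Load the drilling jig and hold its sprung guide at the mark

## Robot

A 6-joint arm with a two-finger parallel gripper is mounted at the origin on a cart in front of the work surface, level with it; the furniture and walls round the work are solid. World frame = base frame: x ahead of the robot, y to its left, z up, the work surface at z = 0. Lengths are in mm, angles in degrees, forces in N, time in s.
With the tool pointing down it reaches from about 350 to 875 mm from the base axis. Payload 4.2 kg.
Tool frame: the origin (TCP) lies midway between the tips of the shut fingers; the grasp point (between the pads) lies 19 mm behind it; z points along the fingers, y is the direction in which the jaws open and shut (so a half turn about z gives the same grasp; the last joint's range is limited). The gripper opens to 85 mm and grips with 20 to 120 N. Pads are 22 mm wide; open, the fingers measure 114 mm over their backs; the gripper's body (76 mm by 85 mm) begins 54 mm behind the grasp point. The pads swing forward as they close: fully open they stand 13 mm farther back than shut.
Start: joints at [-50.386, 22.042, 0.453, 0, -68.411, -14.817], TCP at [262.146, -567.344, 231.312] pointing down, gripper open.
Joint ranges: [-179.83, 179.83], [-69.29, 118.12], [-61.27, 80.66], [-181.25, 117.63], [-171.15, -9.14], [-177.46, 177.46]. Speed limits (degrees/s): [159.86, 159.86, 180, 180, 180, 180].

## Interface

Orientations are given as a 3x3 rotation matrix whose columns are the frame's x, y, z axes.
In Python, from rig import get_state, imaging, order gives the robot as it stands. The module is installed in compiled form; this text tells all that it offers.
- The arm moves only by the shell command python3 -m crank 'ROWS'. ROWS is JSON, a list of rows, each an object of numbers: "grip": the opening, from -1 (shut) to 1 (fully open), so that 0 is half open; "tx", "ty", "tz": the shift along the tool's x, y, z in mm; "ax", "ay", "az": the turn, a rotation vector about the tool's x, y, z in rad. In form: [{"grip": .., "tx": .., "ty": .., "tz": .., "ax": .., "ay": .., "az": ..}, ...]. A call has 1 to 20 rows; each row is the pose to reach, as a shift and turn from the pose measured when the call began, along the tool's axes at that moment; what a row does not reach only later rows make up. A row lasts 1/8 s, in which the tool goes at most 62.5 mm and 10.7 degrees, less where a joint would pass 70% of its speed; a pose out of reach is approached as far as the arm can. A call with a gripper value outside its range is refused whole. The fingers move at their own pace and stop on an object; the grip force is fixed at half the most. Time passes only in rows, so rows that repeat a pose let the fingers close. It gives the time, the measured TCP pose, the force and the opening at its end, in the units of the state.
- get_state(): the state, without advancing time (a new reading comes with each control period).
- imaging.grab_frame(name): name is "side" or "top" or "wrist"; returns a dict with "pixels" (420x560x3 uint8, red, green, blue), "K" (3x3 intrinsics, pixels), "k1" (the pictures are not rectified: a ray, as slopes to the right and down, at radius r is drawn at 1 + k1 r^2 times it, then the intrinsics apply), "xyz" and "rotation" of the camera in the world. Camera axes: x right, y down, z forward; pixel columns grow to the right and rows downward; lengths in mm; the calibration is good to about 2 mm. A picture is of the moment at which its call begins. There is no depth.
- order.finish_job(): hands the job in, once; it reports no verdict.
The state is a dict: "time": time; "qpos": joint angles; "joint_vel": joint speeds; "joint_torque": joint torques, N m; "eef_pos": TCP position; "ee_rot": TCP orientation; "force": force on the tool from outside, world axes, zero at the start; "torque": the same for the moment, N m; "grip_width": finger opening in mm.
Only numpy, scipy, OpenCV 4.12 (cv2) and the standard library are available. Lean on these libraries where they do the work, as an engineer would, in place of code of your own. Each camera call takes 0.05 s, during which the arm holds its last target. There are 200 camera calls.

## Task

Take the taller of the two wooden panels out of the rack and slide it down into the slot of the drilling jig until it is fully home, then let go of it; leave the shorter panel where it stands. Then pull the jig's spring-return drill guide out by its handle until its pointer stands on the line of the mark block, and keep it there for the workmate who will drill: finish while still holding the handle at the mark, because the spring takes the guide back if it is let go.

Things in the scene. Friction and masses are not known exactly. Their poses are not given: they have to be found in the camera images.
- panel: The taller wooden panel, a plywood slab 110 mm long (x), 12 mm thick (y), 80 mm tall (z), 56 to 112 g, loose, the same either way round. Stands on edge in one of the two slots of the rack, its foot 8 mm above the bench. Origin: centre of its underside; z up.
- panel_center (a point): Centre of the taller panel, 40 mm above its underside and 40 mm below its top edge; axes as the panel.
- short_panel_center (a point): Centre of the shorter panel (110 x 12 x 46 mm, same plywood, axes alike), which stands in the other slot of the rack, 50 mm beside the taller one. It is to be left alone.
- rack: Wooden rack, a block 150 mm (x) by 100 mm (y) by 38 mm high, fixed to the bench, with two slots along x, 50 mm apart, 30 mm deep, about 3 mm longer and wider than the panels. Origin: centre of its underside.
- slot_floor (a point): Centre of the jig's slot floor, 15 mm above the bench. The slot runs along x, opens at the top, 112.8 x 14.8 mm inside and 30 mm deep, in a wooden block 150 x 50 mm; above it flared plates widen the mouth by 4 mm a side, to 54 mm above the bench. Fully home, the panel's centre is 40 mm above this point, 41 mm of it stand out. Axes as the jig: x from handle to spring drum, y left, z up.
- guide: Aluminium carriage on a rail beside the slot. Slides along its own -x (toward its handle), 0 to 100 mm; a spring takes it back (4 N at home plus 80 N/m, 8 to 10 N at the mark). 125 mm behind the handle a column bears an arm (underside 102 mm above the bench) across the slot's line; pulled, it passes 7 mm over a panel fully home. Origin: bench height, 40 mm behind the handle; axes as the jig.
- handle (a point): Centre of the guide's handle, a wooden bar of 14 mm diameter along y, 100 mm above the bench, on two upright rods 36 mm either side of this point (62 mm free between them); 60 mm free below the bar, more than 100 mm before and behind it. Axes as the jig.
- pointer (a point): Tip of the guide's pointer, a 3 mm wide steel blade on the carriage's right (-y) side, 29 mm above the bench, 70 mm behind the handle; moves with the guide.
- mark (a point): Black line along y on top of the mark block, a small aluminium block (22 x 22 x 12 mm) fixed on the jig's base board at the right of the rail; 29 mm above the bench. Axes as the jig. The pointer is on the mark when its x in this frame is 0; with the guide home it is at x = +50 to +72 mm, and the pull brings it down.
Mind the look-alikes: they are no part of the job. What is shaped like the panel but pink is not meant.

How it is judged (in metres and radians):
On the way:
1. the taller panel is fully home in the jig's slot and let go, with the guide not yet pulled to the mark (z of panel_center in the frame of slot_floor below 0.044 m and horizontal distance between panel_center and slot_floor below 0.006 m and angle between the x axis of panel and the x axis of slot_floor, either way round below 0.06 rad and angle between panel's own z axis and vertical below 0.12 rad and contact force between the fingers and panel below 0.1 N and x of pointer in the frame of mark above 0.02 m), for 0.2 s.
At the end, for the whole second after the job is handed in: Taller panel in the jig slot: within 4 mm of the floor and 6 mm of the centre, along the slot, upright, not touched by the fingers. Pointer within 5 mm of the mark, at rest, fingers pressing the guide with over 2 N. Shorter panel within 15 mm of its start (z of panel_center in the frame of slot_floor below 0.044 m and horizontal distance between panel_center and slot_floor below 0.006 m and angle between the x axis of panel and the x axis of slot_floor, either way round below 0.06 rad and angle between panel's own z axis and vertical below 0.12 rad and contact force between the fingers and panel below 0.1 N and x of pointer in the frame of mark between -0.005 and 0.005 m and linear speed of guide below 0.01 m/s and contact force between the fingers and guide above 2 N and distance of short_panel_center from where it was at the start of the episode below 0.015 m); the arm keeps its last pose, push and grip.
It fails at once if the shorter panel is shifted by more than 30 mm (distance of short_panel_center from where it was at the start of the episode above 0.03 m).
It also fails if it takes over 58 s, if anything falls off the work surface, if the arm or the gripper's body presses on something with over 40 N, if the wrist force passes 120 N, or if a joint passes its speed limit or range.

## Working session

There is one attempt and no reset: what is moved stays moved. The work goes in short steps, Python scripts to look and compute and a shell command to move; the robot and the scene stay as the last step left them, time stands still between calls to the robot, and variables do not carry over. Pictures are saved under pics/ and viewed, about 8 in all and at most 12, crops included, and the job is handed in when it is done.

```bash
mkdir -p pics; cat > h.py <<'E'
import numpy as np, cv2
from rig import get_state, imaging, order
def grab(name,fn):
    f=imaging.grab_frame(name); cv2.imwrite('pics/'+fn+'.png',f['pixels'][:,:,::-1])
    np.savez('pics/'+fn+'.npz',**{k:np.array(v) for k,v in f.items()}); return f
def load(fn): return dict(np.load('pics/'+fn+'.npz'))
def ray(f,uv):
    K=np.array(f['K'],float); k1=float(f['k1'])
    d=cv2.undistortPoints(np.array([[uv]],float),K,np.array([k1,0,0,0.]))[0,0]
    return np.array(f['xyz'],float),np.array(f['rotation'],float)@np.array([d[0],d[1],1])
def onz(f,uv,z):
    o,d=ray(f,uv); return o+d*(z-o[2])/d[2]
def proj(f,p):
    c=np.array(f['rotation']).T@(np.array(p,float)-f['xyz']); s=c[:2]/c[2]
    s=s*(1+float(f['k1'])*(s@s)); K=f['K']; return np.array([K[0][0]*s[0]+K[0][2],K[1][1]*s[1]+K[1][2]])
def totool(p):
    s=get_state(); return np.array(s['ee_rot']).T@(np.array(p)-s['eef_pos'])
E
python3 - <<'E'
from h import *
for n in('top','side'):
    f=grab(n,n+'0'); print(n,f['K'],f['k1'],f['xyz'],f['rotation'])
s=get_state();print(s)
a=cv2.imread('pics/top0.png');b=cv2.imread('pics/side0.png')
E
```

```text
top [[446.58150824   0.         294.34180032]
 [  0.         446.58150824 215.40836593]
 [  0.           0.           1.        ]] -0.10450355615391402 [ 416.31271041  -68.99464195 1119.79282857] [[ 0.00442041 -0.99259847  0.12136199]
 [-0.99997932 -0.00382081  0.0051728 ]
 [-0.00467081 -0.12138235 -0.99259484]]
side [[443.22616306   0.         278.032242  ]
 [  0.         443.22616306 204.42208   ]
 [  0.           0.           1.        ]] -0.04423189108872764 [540.69081896 810.92485989 752.48213583] [[-0.99970444 -0.01743598  0.01694146]
 [-0.02403307  0.6037174  -0.79683606]
 [ 0.00366576 -0.79700771 -0.60395801]]
{'time': 0.1, 'qpos': array([-5.03860230e+01,  2.20885392e+01,  3.86820267e-01, -2.50572518e-02,
       -6.84120911e+01, -1.48171355e+01]), 'joint_vel': array([ 0.03628901, -0.04812084,  0.12652942,  0.08953824, -0.02671833,
       -0.03861068]), 'joint_torque': array([-1.01259349e-03, -3.93319631e+01,  1.88929600e+01,  4.19811487e+00,
       -2.66313364e-03,  4.67471651e-06]), 'eef_pos': array([ 261.92322625, -566.88635425,  230.30326455]), 'ee_rot': array([[-9.07868188e-01, -4.19254630e-01, -9.53236102e-04],
       [-4.19255698e-01,  9.07866431e-01,  1.78946986e-03],
       [ 1.15167536e-04,  2.02425242e-03, -9.99997945e-01]]), 'force': array([-0.45758887,  0.74141131,  0.13747911]), 'torque': array([-0.06262455, -0.00872585,  0.04239221]), 'grip_width': 85.50584997059813}
```

View pics/top0.png

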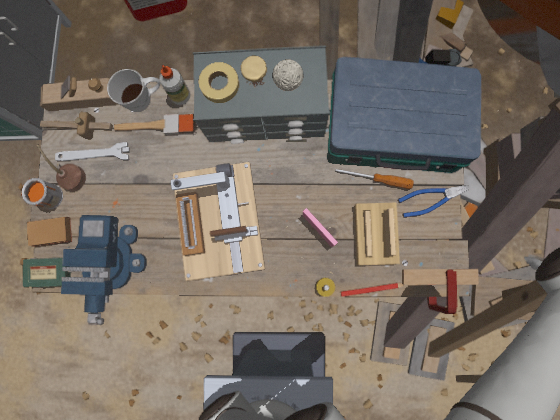

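View pics/side0.png

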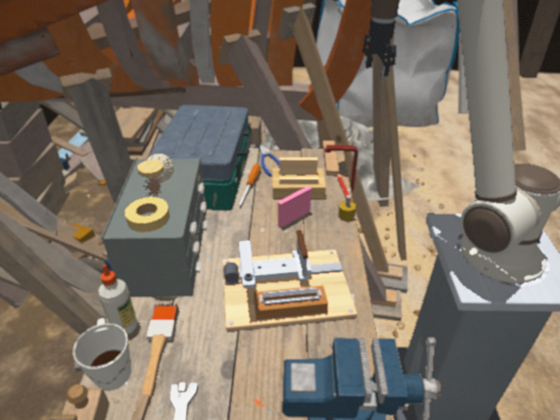

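The top view shows the jig at about (218,220), with its slot block at left (188,222), the handle at (235,233) and the spring drum at (223,172). The rack is at (377,234) and a pink decoy at (320,227). I'll enlarge the jig and the rack.

```bash
python3 - <<'E'
from h import *
a=cv2.imread('pics/top0.png');b=cv2.imread('pics/side0.png')
r=lambda i,x,y,w,h:cv2.resize(i[y:y+h,x:x+w],(400,300),interpolation=cv2.INTER_CUBIC)
# scales: 
o=np.vstack([np.hstack([r(a,150,155,160,120+0),r(a,340,190,80,60+0*20) if 0 else r(a,327,195,100,75)]),np.hstack([r(b,210,225,160,120),r(b,250,140,100,75)])])
cv2.imwrite('pics/c1.png',o)
E
```

```text
(no output)
```

View pics/c1.png

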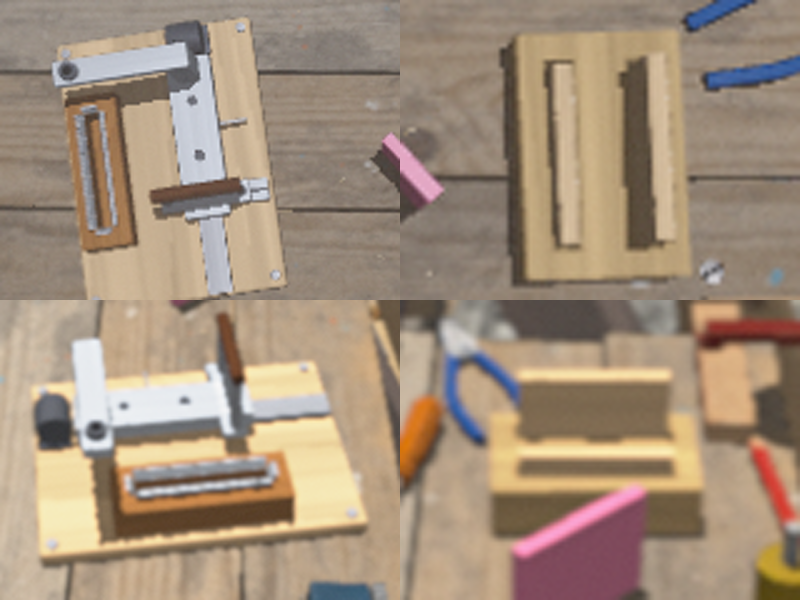

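The taller panel is the right-hand one (-y), with its top edge at about px (392,232). The slot mouth is at about px (189,223), the pointer tip at (248,203) and the mark block at (253,230). Next I'll cast rays for these.

```bash
python3 - <<'E'
from h import *
t=load('top0');s=load('side0')
J=lambda x,y:(150+x/2.5-.3,155+y/2.5-.3)
R=lambda x,y:(327+(x-400)/4-.37,195+y/4-.37)
def seg(n,a,b,z):
    A=onz(t,a,z);B=onz(t,b,z);d=A-B;print(n,((A+B)/2).round(1),'len',np.linalg.norm(d).round(1),'ang of x',np.degrees(np.arctan2(d[1],d[0])).round(2))
seg('tall top',R(655,55),R(664,241),88)
seg('short top',R(563,64),R(569,245),54)
seg('rackL',R(515,35),R(525,278),38); seg('rackR',R(680,32),R(692,275),38)
seg('mouth',J(88.5,109.5),J(106,233),54)
seg('blockL',J(65,100),J(86,250),45);seg('blockR',J(118,95),J(135,243),45)
seg('bar',J(150,190),J(243,183),107)
seg('boardR',J(247,18),J(285,287),10)
for n,p in(('ptr',J(243,121)),('mark',J(258,188))): print(n,onz(t,p,29).round(1))
# side: tall panel top ends check (crop lower right, scale 4 off 250,140)
S=lambda x,y:(250+(x-400)/4-.37,140+(y-300)/4-.37)
for p in((520,374),(671,374)): print('side tall',onz(s,S(*p),88).round(1))
T=lambda x,y:(210+x/2.5-.3,225+(y-300)/2.5-.3)
for p in((130,477),(273,473)): print('side mouth',onz(s,T(*p),54).round(1))
E
```

```text
tall top [ 505.6 -289.9   88. ] len 108.6 ang of x 1.62
short top [ 504.5 -240.6   54. ] len 108.9 ang of x 1.08
rackL [ 504.8 -215.1   38. ] len 148.3 ang of x 1.71
rackR [ 506.8 -316.9   38. ] len 148.8 ang of x 1.59
mouth [527.1 192.1  54. ] len 121.8 ang of x 9.95
blockL [524.4 215.8  45. ] len 149.3 ang of x 10.0
blockR [530.5 165.6  45. ] len 146.4 ang of x 8.25
bar [507.6  87.  107. ] len 85.5 ang of x 94.59
boardR [553.   33.1  10. ] len 275.3 ang of x 8.83
ptr [579.9  54.2  29. ]
mark [513.5  38.3  29. ]
side tall [ 560.  -286.6   88. ]
side tall [ 451.2 -290.    88. ]
side mouth [586.4 200.2  54. ]
side mouth [468.6 192.8  54. ]
```

```bash
python3 -c "
from h import *
print(totool([505.7,-289.5,190]))"
```

```text
[-337.61762904  149.54363442   40.5671794 ]
```

```bash
python3 -m crank '[{"grip":0,"tx":-30,"ty":15,"tz":0,"az":0.05},{"grip":0,"tx":-80,"ty":36,"tz":0,"az":0.13},{"grip":0,"tx":-135,"ty":60,"tz":0,"az":0.22},{"grip":0,"tx":-190,"ty":84,"tz":0,"az":0.31},{"grip":0,"tx":-245,"ty":109,"tz":10,"az":0.4},{"grip":0,"tx":-295,"ty":131,"tz":25,"az":0.405},{"grip":0,"tx":-328,"ty":145,"tz":40,"az":0.405},{"grip":0,"tx":-337.6,"ty":149.5,"tz":40,"az":0.405},{"grip":0,"tx":-337.6,"ty":149.5,"tz":40,"az":0.405},{"grip":0,"tx":-337.6,"ty":149.5,"tz":40,"az":0.405}]'
python3 - <<'E'
from h import *
f=grab('wrist','w1')
E
```

```text
schema error: expected keys grip, tx, ty, tz, ax, ay, az
```

View pics/w1.png

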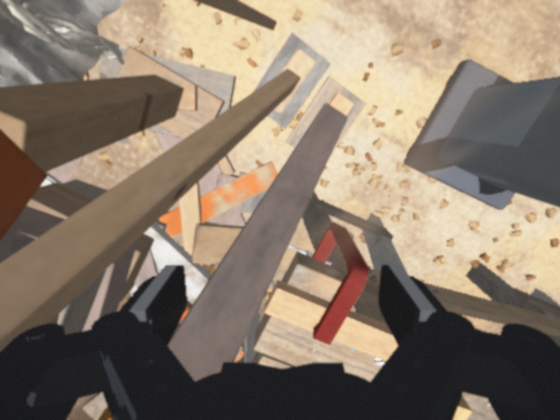

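The move was refused because all keys are needed. The wrist view also shows timber posts close below the gripper, so I'll check the path first.

```bash
python3 - <<'E'
from h import *
t=load('top0');s=load('side0')
A=np.array([262,-567,230.]);B=np.array([505.7,-289.5,190])
a=cv2.imread('pics/top0.png');b=cv2.imread('pics/side0.png')
def draw(f,im,x,y,w,h):
    k=2.5; o=cv2.resize(im[y:y+h,x:x+w],None,fx=k,fy=k,interpolation=cv2.INTER_CUBIC)
    for i in range(6):
        p=A+(B-A)*i/5; q=(proj(f,p)-[x,y])*k; print(p.round(),proj(f,p).round())
        cv2.circle(o,tuple(int(v) for v in q),4,(0,255,0) if i else (0,0,255),1)
    return o
o=np.hstack([draw(t,a,400,180,160,240),draw(s,b,260,0,160,240)])
cv2.imwrite('pics/path.png',o)
f=load('w1');print(f['xyz'],f['rotation'],f['K'])
E
```

```text
[ 262. -567.  230.] [542. 346.]
[ 311. -512.  222.] [514. 322.]
[ 359. -456.  214.] [486. 298.]
[ 408. -400.  206.] [457. 274.]
[ 457. -345.  198.] [429. 250.]
[ 506. -290.  190.] [402. 227.]
[ 262. -567.  230.] [375.  76.]
[ 311. -512.  222.] [362.  85.]
[ 359. -456.  214.] [348.  94.]
[ 408. -400.  206.] [333. 104.]
[ 457. -345.  198.] [317. 115.]
[ 506. -290.  190.] [300. 126.]
[ 196.71826278 -597.67192969  371.58370164] [[-0.41879602  0.87167943  0.25452872]
 [ 0.90807881  0.40149412  0.11914421]
 [ 0.00166378  0.28102926 -0.95969776]] [[326.31638567   0.         282.32367639]
 [  0.         326.31638567 210.40997398]
 [  0.           0.           1.        ]]
```

View pics/path.png

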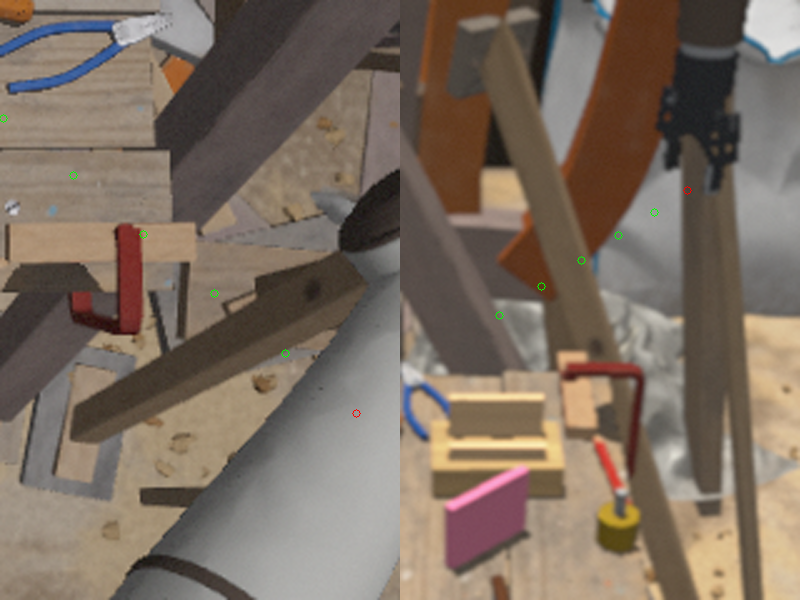

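```bash
python3 - <<'E'
from h import *
t=load('top0');s=load('side0')
P=lambda x,y:(400+x/2.5,180+y/2.5)
S=lambda x,y:(260+(x-400)/2.5,y/2.5)
def beam(n,a,b,c,d):
    o1,r1=ray(t,P(*a));_,r2=ray(t,P(*b));n1=np.cross(r1,r2)
    for q in(c,d,((c[0]+d[0])/2,(c[1]+d[1])/2)):
        o,r=ray(s,S(*q)); k=n1@(o1-o)/(n1@r); print(n,q,(o+k*r).round())
beam('slender',(85,425),(320,270),(680,580),(505,50))
beam('grey',(190,180),(340,30),(510,360),(410,170))
E
```

```text
slender (680, 580) [ 173. -617. -468.]
slender (505, 50) [ 499. -650.  378.]
slender (592.5, 315.0) [ 360. -638.   14.]
grey (510, 360) [ 480. -551.  -13.]
grey (410, 170) [ 619. -613.  234.]
grey (460.0, 265.0) [ 552. -583.  114.]
```

```bash
python3 - <<'E'
from h import *
t=load('top0');s=load('side0');w=load('w1')
P=lambda x,y:(400+x/2.5,180+y/2.5)
S=lambda x,y:(260+(x-400)/2.5,y/2.5)
def beam(n,a,b,c,d):
    o1,r1=ray(t,P(*a));_,r2=ray(t,P(*b));n1=np.cross(r1,r2)
    for q in(c,d):
        o,r=ray(s,S(*q)); k=n1@(o1-o)/(n1@r); p=o+k*r; print(n,q,p.round(),'top px',proj(t,p).round(),'wrist',proj(w,p).round())
T=((85,425),(320,270))
beam('A',*T,(680,580),(505,50))
beam('B',*T,(710,500),(695,150))
beam('C',*T,(750,590),(730,180))
G=((190,180),(340,30));
beam('gA',*G,(510,360),(410,170));beam('gB',*G,(710,500),(695,150))
G=((15,400),(60,330));
beam('lB',*G,(710,500),(695,150));beam('lC',*G,(750,590),(730,180))
E
```

```text
A (680, 580) [ 173. -617. -468.] top px [451. 339.] wrist [278. 102.]
A (505, 50) [ 499. -650.  378.] top px [623. 221.] wrist [-729. 1629.]
B (710, 500) [ 187. -476. -194.] top px [436. 349.] wrist [349. 140.]
B (695, 150) [ 305. -341.  359.] top px [457. 335.] wrist [1245. 1207.]
C (750, 590) [ 114. -436. -330.] top px [411. 365.] wrist [370. 111.]
C (730, 180) [ 274. -298.  343.] top px [430. 353.] wrist [1314.  985.]
gA (510, 360) [ 480. -551.  -13.] top px [483. 245.] wrist [226. 326.]
gA (410, 170) [ 619. -613.  234.] top px [556. 172.] wrist [ 15. 662.]
gB (710, 500) [ 235. -301.  -66.] top px [385. 340.] wrist [460. 231.]
gB (695, 150) [ 327. -235.  395.] top px [400. 326.] wrist [2547. 2401.]
lB (710, 500) [ 218. -362. -111.] top px [404. 343.] wrist [417. 196.]
lB (695, 150) [ 322. -260.  387.] top px [414. 328.] wrist [2110. 2000.]
lC (750, 590) [ 139. -363. -266.] top px [392. 361.] wrist [406. 140.]
lC (730, 180) [ 287. -244.  363.] top px [401. 348.] wrist [1752. 1344.]
```

The posts run away from the path towards -y, at least 100 mm clear, so I'm going.

```bash
python3 -m crank '[{"grip":0,"tx":-30,"ty":15,"tz":0,"ax":0,"ay":0,"az":0.05},{"grip":0,"tx":-80,"ty":36,"tz":0,"ax":0,"ay":0,"az":0.13},{"grip":0,"tx":-135,"ty":60,"tz":0,"ax":0,"ay":0,"az":0.22},{"grip":0,"tx":-190,"ty":84,"tz":0,"ax":0,"ay":0,"az":0.31},{"grip":0,"tx":-245,"ty":109,"tz":10,"ax":0,"ay":0,"az":0.4},{"grip":0,"tx":-295,"ty":131,"tz":25,"ax":0,"ay":0,"az":0.405},{"grip":0,"tx":-328,"ty":145,"tz":40,"ax":0,"ay":0,"az":0.405},{"grip":0,"tx":-337.6,"ty":149.5,"tz":40,"ax":0,"ay":0,"az":0.405},{"grip":0,"tx":-337.6,"ty":149.5,"tz":40,"ax":0,"ay":0,"az":0.405},{"grip":0,"tx":-337.6,"ty":149.5,"tz":40,"ax":0,"ay":0,"az":0.405}]'
python3 - <<'E'
from h import *
f=grab('wrist','w2')
print(f['xyz'],f['rotation']); s=get_state();print(s['grip_width'],s['force'],s['ee_rot'])
E
```

```text
time: 1.4
eef_pos: [505.3, -290.6, 191.3]
ee_rot: [[-1.0, -0.026, -0.0], [-0.026, 1.0, 0.001], [0.0, 0.001, -1.0]]
force: [-0.4, 0.3, -0.5]
grip_width: 42.8
[ 433.38866834 -293.27788173  332.54594078] [[-0.02588229  0.95934426  0.28104928]
 [ 0.99966437  0.02452309  0.00835269]
 [ 0.00112091  0.28117114 -0.95965699]]
42.39516351628454 [-0.55019862 -0.00640695 -0.01600514] [[-9.99660555e-01 -2.60532405e-02  6.20357486e-05]
 [-2.60531530e-02  9.99659910e-01  1.13866443e-03]
 [-9.16805492e-05  1.13666169e-03 -9.99999350e-01]]
```

View pics/w2.png

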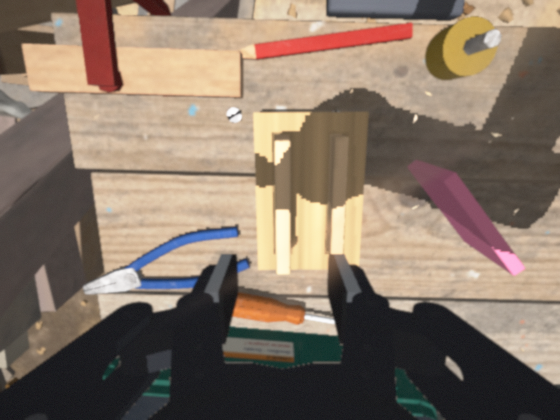

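In the wrist view the tall panel's top edge runs from about (281,142) to (284,273). The short panel is at (340,137)-(337,254).

```bash
python3 - <<'E'
from h import *
f=load('w2')
A=onz(f,(282.5,141),88);B=onz(f,(284,273),88);print(A,B,(A+B)/2,B-A,np.degrees(np.arctan2((B-A)[1],(B-A)[0])))
A=onz(f,(342,137),54);B=onz(f,(337.5,254),54);print(A,B,(A+B)/2)
print(totool(list(((onz(f,(282.5,141),88)+onz(f,(284,273),88))/2)[:2])+[57]))
E
```

```text
[ 451.86881045 -292.39558466   88.        ] [ 558.90503872 -288.36681094   88.        ] [ 505.38692459 -290.3811978    88.        ] [107.03622826   4.02877372   0.        ] 2.1555581632511105
[ 449.90069337 -242.73901625   54.        ] [ 555.68903629 -238.71032764   54.        ] [ 502.79486483 -240.72467195   54.        ]
[-2.02502993e-01  1.31327535e-01  1.34313686e+02]
```

```bash
python3 -m crank '[{"grip":0,"tx":0,"ty":0,"tz":20,"ax":0,"ay":0,"az":0},{"grip":0,"tx":0,"ty":0,"tz":55,"ax":0,"ay":0,"az":0},{"grip":0,"tx":0,"ty":0,"tz":95,"ax":0,"ay":0,"az":0},{"grip":0,"tx":0,"ty":0,"tz":122,"ax":0,"ay":0,"az":0},{"grip":0,"tx":0,"ty":0,"tz":134,"ax":0,"ay":0,"az":0},{"grip":0,"tx":0,"ty":0,"tz":134,"ax":0,"ay":0,"az":0},{"grip":-1,"tx":0,"ty":0,"tz":134,"ax":0,"ay":0,"az":0},{"grip":-1,"tx":0,"ty":0,"tz":134,"ax":0,"ay":0,"az":0},{"grip":-1,"tx":0,"ty":0,"tz":134,"ax":0,"ay":0,"az":0},{"grip":-1,"tx":0,"ty":0,"tz":134,"ax":0,"ay":0,"az":0},{"grip":-1,"tx":0,"ty":0,"tz":134,"ax":0,"ay":0,"az":0}]'
```

```text
time: 2.82
eef_pos: [506.2, -290.9, 58.8]
ee_rot: [[-1.0, -0.027, 0.003], [-0.027, 1.0, -0.0], [-0.003, -0.0, -1.0]]
force: [-0.2, -0.1, 6.1]
grip_width: 11.0
```

```bash
python3 -m crank '[{"grip":-1,"tx":0,"ty":0,"tz":-10,"ax":0,"ay":0,"az":0},{"grip":-1,"tx":0,"ty":0,"tz":-30,"ax":0,"ay":0,"az":0},{"grip":-1,"tx":0,"ty":0,"tz":-60,"ax":0,"ay":0,"az":0},{"grip":-1,"tx":0,"ty":0,"tz":-100,"ax":0,"ay":0,"az":0},{"grip":-1,"tx":0,"ty":0,"tz":-135,"ax":0,"ay":0,"az":0},{"grip":-1,"tx":0,"ty":0,"tz":-150,"ax":0,"ay":0,"az":0},{"grip":-1,"tx":0,"ty":0,"tz":-150,"ax":0,"ay":0,"az":0}]'
python3 -c "
from h import *
f=grab('wrist','w3')
print(totool([480,170,210]),get_state()['grip_width'])"
```

```text
time: 3.7
eef_pos: [505.9, -290.7, 209.2]
ee_rot: [[-1.0, -0.026, 0.004], [-0.026, 1.0, 0.0], [-0.004, -0.0, -1.0]]
force: [0.3, -0.3, -2.3]
grip_width: 11.0
[ 13.07327765 460.9675142   -1.71990432] 10.967006892292275
```

```bash
python3 -m crank '[{"grip":-1,"tx":0,"ty":20,"tz":0,"ax":0,"ay":0,"az":0},{"grip":-1,"tx":0,"ty":60,"tz":0,"ax":0,"ay":0,"az":0},{"grip":-1,"tx":0,"ty":110,"tz":0,"ax":0,"ay":0,"az":0},{"grip":-1,"tx":0,"ty":165,"tz":0,"ax":0,"ay":0,"az":-0.03},{"grip":-1,"tx":0,"ty":220,"tz":0,"ax":0,"ay":0,"az":-0.06},{"grip":-1,"tx":5,"ty":275,"tz":0,"ax":0,"ay":0,"az":-0.09},{"grip":-1,"tx":10,"ty":330,"tz":0,"ax":0,"ay":0,"az":-0.12},{"grip":-1,"tx":15,"ty":380,"tz":0,"ax":0,"ay":0,"az":-0.13},{"grip":-1,"tx":15,"ty":415,"tz":0,"ax":0,"ay":0,"az":-0.13},{"grip":-1,"tx":15,"ty":432,"tz":0,"ax":0,"ay":0,"az":-0.13},{"grip":-1,"tx":15,"ty":432,"tz":0,"ax":0,"ay":0,"az":-0.13},{"grip":-1,"tx":15,"ty":432,"tz":0,"ax":0,"ay":0,"az":-0.13}]'
python3 - <<'E'
from h import *
f=grab('wrist','w4'); print(get_state()['grip_width'])
E
```

```text
time: 5.25
eef_pos: [478.4, 140.3, 207.7]
ee_rot: [[-0.988, -0.155, -0.0], [-0.155, 0.988, 0.0], [0.0, 0.0, -1.0]]
force: [-0.1, 0.2, -1.2]
grip_width: 10.9
11.091569159674476
```

View pics/w4.png

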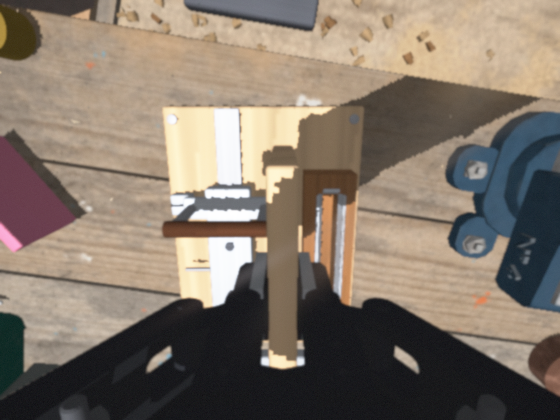

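```bash
python3 - <<'E'
from h import *
a=cv2.imread('pics/w4.png')[100:310,150:380]
cv2.imwrite('pics/c4.png',cv2.resize(a,None,fx=2.6,fy=2.6,interpolation=cv2.INTER_CUBIC))
E
```

```text
(no output)
```

View pics/c4.png

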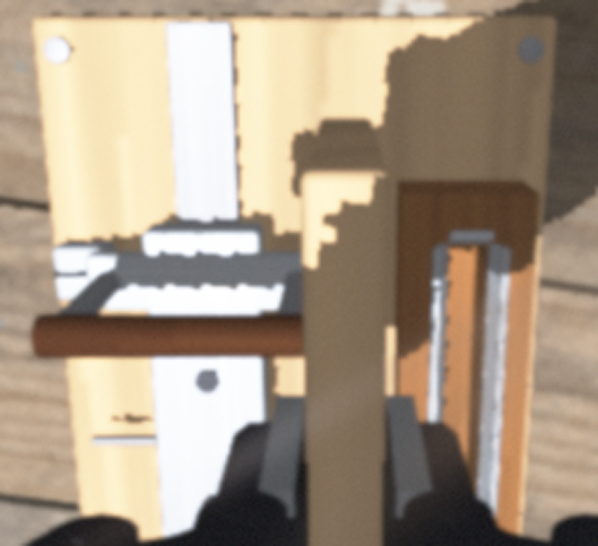

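```bash
python3 - <<'E'
from h import *
f=load('w4')
C=lambda x,y:(150+x/2.6-.3,100+y/2.6-.3)
def seg(n,a,b,z):
    A=onz(f,C(*a),z);B=onz(f,C(*b),z);d=B-A;an=np.degrees(np.arctan2(d[1],d[0]));print(n,A.round(1),B.round(1),'ang',an.round(2));return A,B
seg('L',(432,250),(427,415),54);seg('R',(510,250),(497,500),54)
A,B=seg('mid',(471,250),(464,415),54)
seg('boardL',(34,20),(80,500),10);seg('boardR',(553,20),(523,520),10)
seg('boardtop',(34,20),(555,17),10);seg('rail',(168,25),(162,0),12)
E_=onz(f,C(471,231),54);E2=onz(f,C(471,243),54);print('near end out/in',E_.round(1),E2.round(1))
for a in(9.,):
    u=np.array([np.cos(np.radians(a)),np.sin(np.radians(a)),0]); print('centre',(E_+62.4*u).round(1))
seg('bar axis',(36,335),(300,335),102)
H=seg('bar top l',(34,318),(300,318),100)
print('ptr',onz(f,C(93,440),29),onz(f,C(93,431),29),'mark',onz(f,C(70,273),29))
p=f
# block near edge z=45 corner
seg('blk near edge',(400,183),(537,185),45)
# panel near-end bottom/top
s=get_state();z0=s['eef_pos'][2]
seg('panel top edge end',(306,172),(385,172),z0+29.2)
seg('panel bottom end',(300,122),(380,122),z0-50.8)
E
```

```text
L [474.  170.6  54. ] [537.5 180.4  54. ] ang 8.85
R [469.7 198.1  54. ] [568.9 214.   54. ] ang 9.11
mid [471.8 184.3  54. ] [535.3 194.3  54. ] ang 8.91
boardL [418.8  10.7  10. ] [621.8  41.9  10. ] ang 8.73
boardR [388.2 205.8  10. ] [601.1 240.4  10. ] ang 9.24
boardtop [418.8  10.7  10. ] [387.1 206.3  10. ] ang 99.21
rail [412.6  61.6  12. ] [404.   58.5  12. ] ang -160.25
near end out/in [465. 183.  54.] [469.3 183.8  54. ]
centre [526.6 192.7  54. ]
bar axis [508.5  48.1 102. ] [495.9 128.4 102. ] ang 98.87
bar top l [503.8  46.6 100. ] [491.1 127.7 100. ] ang 98.87
ptr [580.9630245   50.12023098  29.        ] [576.87343041  49.8232421   29.        ] mark [510.54634798  36.06498553  29.        ]
blk near edge [453.4 155.9  45. ] [446.5 204.8  45. ] ang 98.03
panel top edge end [424.8 126.1 237.1] [423.1 136.4 237.1] ang 98.88
panel bottom end [426.4 121.4 157.1] [423.6 139.  157.1] ang 98.88
```

```bash
python3 -c "
from h import *
print(totool([526.6,192.3,115]))"
```

```text
[-55.51516382  44.12745002  92.90277794]
```

```bash
python3 -m crank '[{"grip":-1,"tx":-15,"ty":12,"tz":0,"ax":0,"ay":0,"az":0},{"grip":-1,"tx":-35,"ty":28,"tz":0,"ax":0,"ay":0,"az":0},{"grip":-1,"tx":-50,"ty":40,"tz":0,"ax":0,"ay":0,"az":0},{"grip":-1,"tx":-55.5,"ty":44,"tz":10,"ax":0,"ay":0,"az":0},{"grip":-1,"tx":-55.5,"ty":44,"tz":35,"ax":0,"ay":0,"az":0},{"grip":-1,"tx":-55.5,"ty":44,"tz":65,"ax":0,"ay":0,"az":0},{"grip":-1,"tx":-55.5,"ty":44,"tz":85,"ax":0,"ay":0,"az":0},{"grip":-1,"tx":-55.5,"ty":44,"tz":93,"ax":0,"ay":0,"az":0},{"grip":-1,"tx":-55.5,"ty":44,"tz":93,"ax":0,"ay":0,"az":0},{"grip":-1,"tx":-55.5,"ty":44,"tz":93,"ax":0,"ay":0,"az":0}]'
python3 -c "
from h import *
print(totool([526.6,192.3,80]))
t=grab('top','t5');s=grab('side','s5');a=t['pixels'][165:265,145:245];b=s['pixels'][200:340,200:340]
o=np.hstack([cv2.resize(a,(400,400),interpolation=2),cv2.resize(b,(400,400),interpolation=2)]);cv2.imwrite('pics/c5.png',o[:,:,::-1])"
```

```text
time: 6.55
eef_pos: [527.2, 192.4, 115.8]
ee_rot: [[-0.988, -0.154, 0.002], [-0.154, 0.988, 0.001], [-0.002, 0.001, -1.0]]
force: [-0.3, 0.8, -0.3]
grip_width: 11.0
[ 0.7253095  -0.05923128 35.80590225]
```

View pics/c5.png

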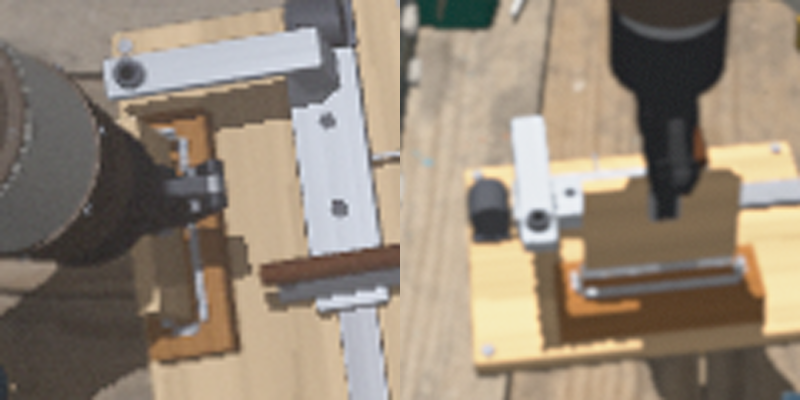

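The side crop shows the panel's foot at (580-740, 268), inside the mouth at (578-745), and the arm is clear. Lowering it.

```bash
python3 -m crank '[{"grip":-1,"tx":0.5,"ty":0,"tz":6,"ax":0,"ay":0,"az":0},{"grip":-1,"tx":0.5,"ty":0,"tz":13,"ax":0,"ay":0,"az":0},{"grip":-1,"tx":0.5,"ty":0,"tz":20,"ax":0,"ay":0,"az":0},{"grip":-1,"tx":0.5,"ty":0,"tz":26,"ax":0,"ay":0,"az":0},{"grip":-1,"tx":0.5,"ty":0,"tz":26,"ax":0,"ay":0,"az":0}]'
```

```text
time: 7.28
eef_pos: [526.4, 192.4, 89.1]
ee_rot: [[-0.988, -0.154, 0.001], [-0.154, 0.988, 0.001], [-0.001, 0.001, -1.0]]
force: [-0.9, 0.3, -1.0]
grip_width: 10.9
```

No side force. Continuing to the floor.

```bash
python3 -m crank '[{"grip":-1,"tx":0,"ty":0,"tz":6,"ax":0,"ay":0,"az":0},{"grip":-1,"tx":0,"ty":0,"tz":12,"ax":0,"ay":0,"az":0},{"grip":-1,"tx":0,"ty":0,"tz":18,"ax":0,"ay":0,"az":0},{"grip":-1,"tx":0,"ty":0,"tz":22,"ax":0,"ay":0,"az":0},{"grip":-1,"tx":0,"ty":0,"tz":24,"ax":0,"ay":0,"az":0},{"grip":-1,"tx":0,"ty":0,"tz":24,"ax":0,"ay":0,"az":0}]'
```

```text
time: 8.02
eef_pos: [526.3, 192.6, 65.8]
ee_rot: [[-0.988, -0.155, 0.001], [-0.155, 0.988, 0.001], [-0.001, 0.001, -1.0]]
force: [-3.4, -0.6, 4.5]
grip_width: 11.3
```

```bash
python3 -m crank '[{"grip":-1,"tx":0,"ty":0,"tz":1.5,"ax":0,"ay":0,"az":0},{"grip":-0.3,"tx":0,"ty":0,"tz":1,"ax":0,"ay":0,"az":0},{"grip":0,"tx":0,"ty":0,"tz":0,"ax":0,"ay":0,"az":0},{"grip":0,"tx":0,"ty":0,"tz":0,"ax":0,"ay":0,"az":0},{"grip":0,"tx":0,"ty":0,"tz":0,"ax":0,"ay":0,"az":0},{"grip":0,"tx":0,"ty":0,"tz":-15,"ax":0,"ay":0,"az":0},{"grip":0,"tx":0,"ty":0,"tz":-45,"ax":0,"ay":0,"az":0},{"grip":0,"tx":0,"ty":0,"tz":-90,"ax":0,"ay":0,"az":0},{"grip":0,"tx":0,"ty":0,"tz":-125,"ax":0,"ay":0,"az":0},{"grip":0,"tx":0,"ty":0,"tz":-140,"ax":0,"ay":0,"az":0},{"grip":0,"tx":0,"ty":0,"tz":-140,"ax":0,"ay":0,"az":0}]'
python3 -c "
from h import *
s=grab('side','s6');w=grab('wrist','w6')
b=s['pixels'][200:340,200:340]
o=np.hstack([cv2.resize(b,(420,420),interpolation=2),w['pixels'][:,140:500]]);cv2.imwrite('pics/c6.png',o[:,:,::-1])
print(get_state()['qpos'])"
```

```text
time: 9.4
eef_pos: [526.3, 192.6, 206.8]
ee_rot: [[-0.988, -0.155, 0.003], [-0.155, 0.988, 0.003], [-0.003, 0.002, -1.0]]
force: [1.0, 0.5, -0.7]
grip_width: 42.9
[ 3.66490549e+01  1.69235886e+01 -1.11876990e+01 -6.05053244e-02
 -6.19491623e+01 -1.17739647e+02]
```

View pics/c6.png

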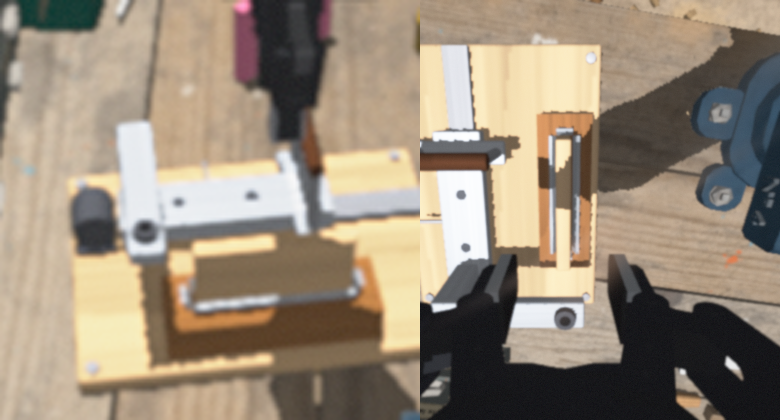

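The side crop shows the panel seated in the slot with about half of it standing out, and the wrist crop shows the same. Next I'll locate the handle bar by colour mask.

```bash
python3 - <<'E'
from h import *
for n,(x0,y0,x1,y1) in (('w4',(155,210,268,250)),('w6',(100,130,230,185)),('top0',(205,222,255,245))):
    f=load(n);im=f['pixels'][y0:y1,x0:x1].astype(int);r,g,b=im[...,0],im[...,1],im[...,2]
    m=((r-b>25)&(r<140)&(r>1.5*g)).astype(np.uint8)
    k,l,st,c=cv2.connectedComponentsWithStats(m);i=1+st[1:,4].argmax()
    rect=cv2.minAreaRect(np.argwhere(l==i)[:,::-1].astype(np.float32)); bp=cv2.boxPoints(rect)+[x0,y0]
    bp=bp[bp[:,0].argsort()];a,c=bp[:2].mean(0),bp[2:].mean(0)
    A,B=onz(f,a,100),onz(f,c,100);d=B-A
    print(n,st[i],rect[1],A.round(1),B.round(1),np.degrees(np.arctan2(d[1],d[0])).round(1),((A+B)/2).round(1))
E
```

```text
w4 [   9   12  102   14 1234] (101.0, 13.0) [509.2  47.8 100. ] [496.6 128.4 100. ] 98.9 [502.9  88.1 100. ]
w6 [   0   24  108   16 1510] (15.0, 107.0) [509.1  50.4 100. ] [496.7 129.8 100. ] 98.9 [502.9  90.1 100. ]Traceback (most recent call last):
  File "<stdin>", line 5, in <module>
ValueError: attempt to get argmax of an empty sequence
```

```bash
python3 -m crank '[{"grip":0,"tx":5,"ty":-12,"tz":0,"ax":0,"ay":0,"az":-0.15},{"grip":0,"tx":10,"ty":-25,"tz":0,"ax":0,"ay":0,"az":-0.33},{"grip":0,"tx":15,"ty":-38,"tz":0,"ax":0,"ay":0,"az":-0.51},{"grip":0,"tx":20,"ty":-51,"tz":0,"ax":0,"ay":0,"az":-0.69},{"grip":0,"tx":25,"ty":-64,"tz":0,"ax":0,"ay":0,"az":-0.87},{"grip":0,"tx":30,"ty":-77,"tz":0,"ax":0,"ay":0,"az":-1.05},{"grip":0,"tx":35,"ty":-89,"tz":0,"ax":0,"ay":0,"az":-1.23},{"grip":0,"tx":39,"ty":-98.8,"tz":0,"ax":0,"ay":0,"az":-1.41},{"grip":0,"tx":39.2,"ty":-98.8,"tz":0,"ax":0,"ay":0,"az":-1.55},{"grip":0,"tx":39.2,"ty":-98.8,"tz":0,"ax":0,"ay":0,"az":-1.571},{"grip":0,"tx":39.2,"ty":-98.8,"tz":0,"ax":0,"ay":0,"az":-1.571},{"grip":0,"tx":39.2,"ty":-98.8,"tz":0,"ax":0,"ay":0,"az":-1.571}]'
python3 -c "
from h import *
print(totool([502.9,88.9,80]),get_state()['ee_rot'])
w=grab('wrist','w7')"
```

```text
time: 11.0
eef_pos: [501.7, 88.4, 204.0]
ee_rot: [[0.154, -0.988, -0.002], [-0.988, -0.154, -0.0], [-0.0, 0.002, -1.0]]
force: [0.4, -0.6, -0.6]
grip_width: 43.0
[ -0.31306576  -1.54512654 123.99006582] [[ 1.53656693e-01 -9.88121664e-01 -2.28003143e-03]
 [-9.88124292e-01 -1.53656417e-01 -2.96725853e-04]
 [-5.71402170e-05  2.29854835e-03 -9.99997357e-01]]
```

View pics/w7.png

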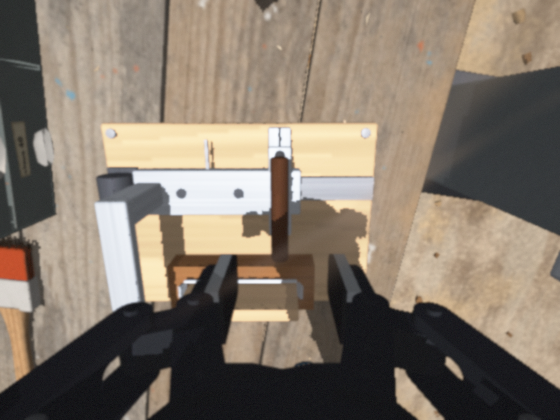

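The wrist view shows the bar at (279,155)-(280,260), centred between the fingers. The pointer blade is at (208,140-170), the mark line at about (280,133), and the panel is in the slot. I'll compute the pull and grasp the bar.

```bash
python3 -m crank '[{"grip":0,"tx":0,"ty":-1.5,"tz":20,"ax":0,"ay":0,"az":0},{"grip":0,"tx":0,"ty":-1.5,"tz":60,"ax":0,"ay":0,"az":0},{"grip":0,"tx":0,"ty":-1.5,"tz":95,"ax":0,"ay":0,"az":0},{"grip":0,"tx":0,"ty":-1.5,"tz":118,"ax":0,"ay":0,"az":0},{"grip":0,"tx":0,"ty":-1.5,"tz":124,"ax":0,"ay":0,"az":0},{"grip":0,"tx":0,"ty":-1.5,"tz":124,"ax":0,"ay":0,"az":0},{"grip":-1,"tx":0,"ty":-1.5,"tz":124,"ax":0,"ay":0,"az":0},{"grip":-1,"tx":0,"ty":-1.5,"tz":124,"ax":0,"ay":0,"az":0},{"grip":-1,"tx":0,"ty":-1.5,"tz":124,"ax":0,"ay":0,"az":0},{"grip":-1,"tx":0,"ty":-1.5,"tz":124,"ax":0,"ay":0,"az":0},{"grip":-1,"tx":0,"ty":-1.5,"tz":124,"ax":0,"ay":0,"az":0}]'
python3 - <<'E'
from h import *
f=load('w7');u=np.array([np.cos(np.radians(9)),np.sin(np.radians(9)),0])
g=f['pixels'].astype(int).sum(2)
for r in (128,132,136,140): print('mark',r,g[r,266:296])
for r in (142,148,155): print('ptr',r,g[r,196:220])
a,b=onz(f,(208,145),29),onz(f,(280,135),29); print(a,b,(a-b)@u)
E
```

```text
time: 12.42
eef_pos: [504.0, 89.0, 81.4]
ee_rot: [[0.155, -0.988, 0.001], [-0.988, -0.155, 0.001], [-0.001, -0.001, -1.0]]
force: [0.1, -0.1, 5.9]
grip_width: 11.8
mark 128 [665 655 651 676 695 696 696 698 705 708 702 678 583 475 530 650 684 690
 691 690 686 692 687 669 647 649 662 667 670 669]
mark 132 [675 658 666 725 753 755 756 757 758 759 757 742 649 501 622 732 750 753
 753 753 752 750 748 718 627 575 646 676 681 683]
mark 136 [679 667 676 724 748 753 754 754 756 757 755 728 596 450 564 704 742 750
 753 753 750 749 745 722 670 644 668 680 680 681]
mark 140 [661 649 657 711 742 748 750 750 753 754 753 739 663 476 472 652 731 748
 750 749 748 746 741 711 609 510 553 631 655 660]
ptr 142 [674 675 671 671 670 673 672 676 686 695 662 574 604 636 602 524 558 640
 668 668 669 668 668 666]
ptr 148 [641 639 641 640 641 639 634 637 661 689 681 627 578 587 537 408 373 460
 560 616 634 637 636 634]
ptr 155 [645 639 640 640 641 640 641 643 655 678 683 650 573 576 577 515 422 479
 591 635 641 637 643 639]
[577.68805826  55.24913462  29.        ] [511.29271277  35.53482315  29.        ] 68.6619063743423
```

```bash
python3 -m crank '[{"grip":-1,"tx":0,"ty":4,"tz":0,"ax":0,"ay":0,"az":0},{"grip":-1,"tx":0,"ty":12,"tz":0,"ax":0,"ay":0,"az":0},{"grip":-1,"tx":0,"ty":22,"tz":0,"ax":0,"ay":0,"az":0},{"grip":-1,"tx":0,"ty":32,"tz":0,"ax":0,"ay":0,"az":0},{"grip":-1,"tx":0,"ty":42,"tz":0,"ax":0,"ay":0,"az":0},{"grip":-1,"tx":0,"ty":52,"tz":0,"ax":0,"ay":0,"az":0},{"grip":-1,"tx":0,"ty":60,"tz":0,"ax":0,"ay":0,"az":0},{"grip":-1,"tx":0,"ty":66,"tz":0,"ax":0,"ay":0,"az":0},{"grip":-1,"tx":0,"ty":68.5,"tz":0,"ax":0,"ay":0,"az":0},{"grip":-1,"tx":0,"ty":68.5,"tz":0,"ax":0,"ay":0,"az":0},{"grip":-1,"tx":0,"ty":68.5,"tz":0,"ax":0,"ay":0,"az":0},{"grip":-1,"tx":0,"ty":68.5,"tz":0,"ax":0,"ay":0,"az":0}]'
python3 - <<'E'
from h import *
w=grab('wrist','w8');t=grab('top','t8');s=grab('side','s8')
q=proj(w,[511.3,35.5,29]);print('mark px wrist',q)
x,y=[int(v) for v in q];x=max(x-55,0);y=max(y-55,0)
r=lambda i:cv2.resize(i,(380,290),interpolation=2)
o=np.vstack([np.hstack([cv2.resize(w['pixels'],(380,290)),cv2.resize(w['pixels'][y:y+84,x:x+110],(380,290),interpolation=2)]),np.hstack([r(t['pixels'][160:290,140:310]),r(s['pixels'][210:340,210:380])])])
cv2.imwrite('pics/c8.png',o[:,:,::-1]);print(x,y)
E
```

```text
time: 13.92
eef_pos: [438.9, 78.8, 81.5]
ee_rot: [[0.155, -0.988, 0.006], [-0.988, -0.155, 0.002], [-0.001, -0.006, -1.0]]
force: [9.4, -4.1, -5.8]
grip_width: 11.9
mark px wrist [171.15244767 146.5146264 ]
116 91
```

View pics/c8.png

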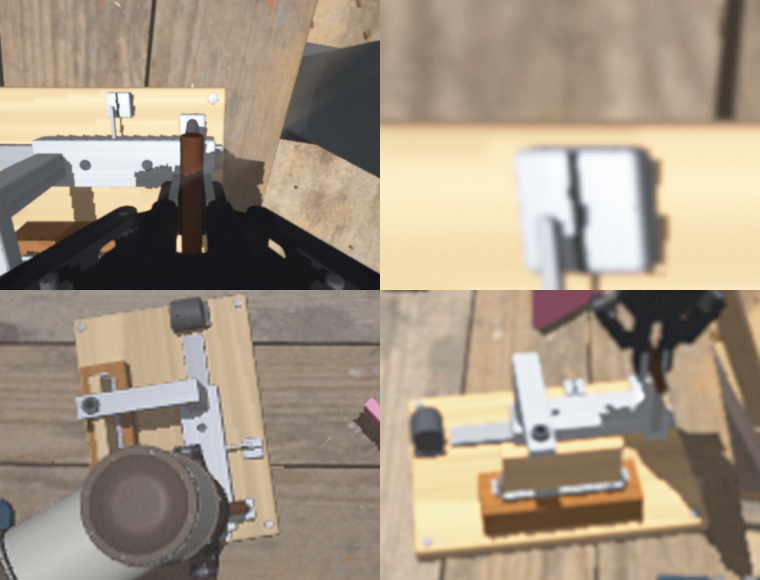

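The combined view shows the pointer just left of the mark line (+x side), a few mm short. The panel is seated under the arm. I'll measure the remainder.

```bash
python3 - <<'E'
from h import *
w=load('w8');g=w['pixels'].astype(int).sum(2);u=np.array([np.cos(np.radians(9)),np.sin(np.radians(9)),0])
for r in (138,142,146,150,156,160,164,168,172,176): print(r,g[r,155:186])
for p in ((164.5,165),(171.5,142)): print(onz(w,p,29),onz(w,p,29)@u)
E
```

```text
138 [713 727 738 738 738 741 741 744 746 750 753 753 753 745 696 497 302 370
 606 732 750 753 753 754 755 757 757 756 756 757 759]
142 [695 714 733 736 736 737 739 741 743 746 748 750 750 746 715 574 359 289
 455 663 736 748 750 753 754 755 755 755 755 755 757]
146 [701 709 725 733 733 733 736 737 740 741 745 748 748 740 684 482 277 242
 397 621 730 745 748 748 752 753 753 753 753 753 754]
150 [682 695 716 728 731 733 733 733 736 739 742 744 745 745 736 686 512 310
 256 370 521 660 724 742 747 750 750 750 750 750 750]
156 [674 690 704 718 719 704 676 672 671 648 548 382 313 419 598 687 636 423
 240 274 449 638 716 736 739 743 745 745 746 745 745]
160 [649 660 684 704 715 704 678 672 676 671 607 448 311 295 322 332 297 223
 203 330 556 701 733 733 736 738 741 743 741 741 741]
164 [640 649 673 696 710 712 694 674 670 669 639 523 362 284 299 311 296 251
 212 250 414 615 708 731 731 734 739 741 740 738 738]
168 [641 641 645 655 663 667 652 639 657 671 661 575 411 288 293 314 314 291
 238 213 298 477 621 666 670 673 681 684 685 682 681]
172 [651 651 651 649 651 649 650 654 664 670 666 620 496 408 496 612 643 646
 645 648 628 559 419 369 492 613 644 651 652 654 651]
176 [679 680 679 680 680 681 675 670 663 661 664 641 549 415 451 595 664 679
 683 681 665 602 449 398 534 647 677 683 681 681 684]
[514.57355994  46.98809161  29.        ] 515.5888625091475
[511.2523321  32.8662571  29.       ] 510.0993828646959
```

```bash
python3 - <<'E'
from h import *
w=load('w8');u=np.array([np.cos(np.radians(9)),np.sin(np.radians(9)),0])
x=lambda p:onz(w,p,29)@u
print(x((162.9,156)),x((163.6,164)),x((164.6,170)),[x(p) for p in((171.2,138),(171.9,146),(173.2,156))])
t=load('t8');P=lambda a,b:(140+a*170/380,160+(b-290)*130/290)
for p in ((235,449),(253,448)): print(onz(t,P(*p),29),onz(t,P(*p),29)@u)
s=get_state();print(s['eef_pos'],s['force'])
E
```

```text
515.9795804112142 516.0623962273299 515.8407504390617 [np.float64(510.04919790272544), np.float64(510.0911980721141), np.float64(509.8926440907799)]
[509.97453283  57.31895596  29.        ] 512.6625602890556
[511.17279413  37.52057734  29.        ] 510.74892023816983
[438.87680085  78.81828794  81.47526867] [ 9.55854158 -4.34302295 -6.56352788]
```

```bash
python3 -m crank '[{"grip":-1,"tx":0,"ty":4,"tz":0,"ax":0,"ay":0,"az":0},{"grip":-1,"tx":0,"ty":7,"tz":0,"ax":0,"ay":0,"az":0},{"grip":-1,"tx":0,"ty":8.5,"tz":0,"ax":0,"ay":0,"az":0},{"grip":-1,"tx":0,"ty":8.5,"tz":0,"ax":0,"ay":0,"az":0},{"grip":-1,"tx":0,"ty":8.5,"tz":0,"ax":0,"ay":0,"az":0},{"grip":-1,"tx":0,"ty":8.5,"tz":0,"ax":0,"ay":0,"az":0}]'
python3 - <<'E'
from h import *
w=grab('wrist','w9');w2=w
q=proj(w,[511.3,35.5,29]);print(q);x,y=[int(v) for v in q]
g=w['pixels'].astype(int).sum(2)
for r in range(y-12,y+30,4): print(r,x-16,g[r,x-16:x+16])
E
```

```text
time: 14.82
eef_pos: [433.0, 77.9, 81.5]
ee_rot: [[0.156, -0.988, 0.011], [-0.988, -0.156, 0.003], [-0.002, -0.012, -1.0]]
force: [11.2, -4.1, -7.7]
grip_width: 11.9
[161.68113496 146.3084895 ]
134 145 [677 671 657 636 617 619 609 608 602 608 613 617 612 605 565 476 404 375
 404 491 559 583 582 593 592 599 594 590 589 592 598 596]
138 145 [696 705 721 733 735 736 738 741 741 744 748 750 752 750 738 668 435 262
 372 614 731 748 750 750 753 755 755 755 755 755 757 757]
142 145 [697 703 719 730 733 733 733 738 739 741 744 746 748 748 738 672 458 259
 342 571 713 744 747 749 750 753 754 754 753 753 754 756]
146 145 [695 703 710 722 729 729 730 733 733 736 740 742 745 744 734 669 461 256
 257 422 637 727 744 745 746 750 751 751 750 750 751 753]
150 145 [684 688 700 716 726 726 727 728 732 730 736 740 742 744 743 728 666 454
 249 208 304 463 636 718 739 745 748 750 748 748 748 750]
154 145 [670 672 688 701 716 722 724 725 728 729 733 736 739 741 741 736 712 667
 632 615 564 453 338 327 423 607 719 743 745 745 744 746]
158 145 [659 658 670 687 709 721 721 722 725 728 730 732 736 737 740 733 715 684
 673 672 657 558 387 279 286 321 353 440 602 713 738 741]
162 145 [646 649 653 675 699 712 718 718 721 722 724 729 732 735 737 732 717 689
 675 677 673 613 458 310 277 296 323 409 588 707 733 736]
166 145 [639 640 643 652 677 700 712 714 713 715 718 718 725 729 729 732 726 708
 677 668 670 639 526 361 275 304 394 566 696 727 733 730]
170 145 [643 644 645 643 642 642 640 628 614 604 606 605 606 607 611 615 612 612
 630 656 669 662 585 419 329 392 488 549 580 600 603 593]
174 145 [668 667 670 668 670 668 668 668 667 668 668 667 669 668 669 669 668 669
 669 669 667 663 618 495 410 511 633 664 669 670 668 656]
```

The pointer blade is centred within about 0.5 mm of the line. One last look, including at the panel.

```bash
python3 - <<'E'
from h import *
w=grab('wrist','w10');s=grab('side','s10')
o=np.hstack([cv2.resize(w['pixels'][125:185,125:205],(400,300),interpolation=2),cv2.resize(s['pixels'][180:330,200:400],(400,300),interpolation=2)])
cv2.imwrite('pics/c10.png',o[:,:,::-1]);S=get_state();print(S['eef_pos'],S['force'],S['grip_width'],abs(S['joint_vel']).max())
E
```

```text
[432.9548719   77.95430501  81.48043117] [11.24533188 -4.40501749 -7.49197439] 12.243659903464394 0.12693820750965285
```

```bash
python3 - <<'E'
from h import *
a=load('s8')['pixels'].astype(int);b=load('s10')['pixels'].astype(int)
q=proj(load('s10'),[526.6,192.4,80]).astype(int);print(q,np.abs(a-b)[q[1]-6:q[1]+22,q[0]-5:q[0]+30].mean())
print(order.finish_job())
E
```

```text
[291 284] 3.9238095238095236
the job is handed in; nothing more can be done
None
```

The taller panel is in the jig's slot and released. The guide is pulled to the mark, with the gripper still holding the handle. I handed the job in at about 15 s on the robot's clock; no verdict is reported.

**Panel:** it touched the slot floor with the TCP at z = 65.8 mm, the height I had calculated for fully home, with light contact. The views after release and during the pull show it seated. After the last 6 mm of pull I only compared side pictures of part of the panel numerically, and that showed little change (mean 3.9 grey levels).

**Pointer:** in the last wrist picture the blade centre was about 0.3–0.5 mm from the mark line. After the first pull the checks disagreed. The wrist view said it was 5.9 mm short, the top view about 2 mm, and my own prediction about 3. I trusted the wrist view and pulled 6 mm more. If one of the other two was right, the pointer could be about 3–4 mm past the line, still within the 5 mm tolerance.

**Hold:** the arm was at rest at the last check. The wrist force was about 12 N horizontally, and the opening read 11.9 to 12.2 mm on the 14 mm bar. The 12 mm panel had read about 11, so I took it as a slightly off-centre grip, and it held against the spring.

**Not confirmed:** the final close-up could not be viewed because the picture limit was reached, so the last pointer check is from pixel values. I never measured the shorter panel again; nothing showed contact with it.

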